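Set the indexing handwheel to the tall mark and lock it with its pin

ROBOT

A 6-joint arm with a two-finger parallel gripper is mounted at the origin on a cart in front of the work surface, level with it; the furniture and walls round the work are solid. World frame = base frame: x ahead of the robot, y to its left, z up, the work surface at z = 0. Lengths are in m, angles in rad, forces in N, time in s.
With the tool pointing down it reaches from about 0.225 to 0.875 m from the base axis. Payload 3.4 kg.
Tool frame: the origin (TCP) lies at the very end of the fingers, on their centre line; the grasp point (between the pads) lies 19 mm behind it (manip.hold_point_z is the distance from the TCP to the grasp point, in m); z points along the fingers, y is the line along which they close (so a half turn about z gives the same grasp; the last joint's range is limited). The gripper opens to 85 mm and grips with 20 to 120 N. Pads are 22 mm wide; open, the fingers measure 114 mm over their backs; the gripper's body (76 mm by 85 mm) begins 54 mm behind the grasp point. The pads swing forward as they close: fully open they stand 13 mm farther back than shut.
Start: joints at [1.218, 0.276, 1.505, -0, 1.361, -0.121], TCP at [0.132, 0.56, 0.231] pointing down, gripper open.
Joint ranges: [-2.89, 2.89], [-0.75, 2.08], [0.22, 2.7], [-1.18, 4.32], [0.11, 2.71], [-2.7, 2.7]. Speed limits (rad/s): [2.57, 2.57, 3.14, 3.14, 3.14, 3.14].

INTERFACE

Orientations are given as a unit quaternion [w, x, y, z].
In Python, from rig import readout, viewer, order, manip gives the robot as it stands. The module is installed in compiled form; this text tells all that it offers.
- The arm moves only by the tool send_rows, never from a script. Its arguments are lists of equal length, an entry for each row: "xyz": the shift along the world's x, y, z in m, a list of three; "delta_rot": the turn, a rotation vector about the world's x, y, z in degrees, a list of three. In form: {"xyz": [[tx, ty, tz], ...], "delta_rot": [[wx, wy, wz], ...]}. A call has 1 to 12 rows; each row shifts and turns the commanded pose from where the row before left it; what a row does not reach is not made up. A row lasts 1/10 s, in which the tool goes at most 50 mm and 8.59 degrees, less where a joint would pass 70% of its speed; a pose out of reach is approached as far as the arm can. A call with a gripper value outside its range is refused whole. "gripper" is the finger opening in m, from 0 to 0.0854, set as the call begins (left out, the last holds). The fingers move at their own pace and stop on an object; "force" is the grip in N (left out, the last holds). Time passes only in rows, so rows that do not move let the fingers close. It gives the time, the measured TCP pose, the force, the opening and the grip force at its end, in the units of the state.
- readout.get_state(): the state, without advancing time (a new reading comes with each control period).
- viewer.get_image(name): name is "side" or "top"; returns a dict with "color" (480x640x3 uint8, red, green, blue), "depth" (480x640 float32, m along the optical axis (not along the pixel's ray), 0 where there is no reading), "K" (3x3 intrinsics, pixels), "camera_from_world" (4x4, takes a point from world to camera coordinates). Camera axes: x right, y up, looking along -z (the intrinsics and any distortion apply to the point x, -y, -z); pixel columns grow to the right and rows downward; lengths in m; the calibration is good to about 2 mm. A picture is of the moment at which its call begins.
- order.sign_off(): hands the job in; it is judged then, once.
The state is a dict: "clock": time; "qpos": joint angles; "qd": joint speeds; "effort": joint torques, N m; "position": TCP position; "ee_rot": TCP orientation; "contact_force": force on the tool from outside, world axes, zero at the start; "moment": the same for the moment, N m; "width": finger opening in m; "gripper_force": force on a finger pad.
Only numpy, scipy, OpenCV 4.12 (cv2) and the standard library are available. Lean on these libraries where they do the work, as an engineer would, in place of code of your own. Each camera call takes 0.05 s, during which the arm holds its last target. There are 200 camera calls.

TASK

Turn the handwheel until the pointer on its far rim stands at the tall mark post (not at a short one), then take the index pin from its block and lock the wheel there: push the pin through the hole in the wheel into the hidden index hole underneath. The index hole is a little off the mark, so feel for it gently, moving the wheel a little (up to about 8 mm at the pin) either way until the pin drops, never forcing the pin, and leave it fully home with its head down on the wheel.

Things in the scene. Friction and masses are not known exactly. Their poses are not given: they have to be found in the camera images.
- dial_base: dark steel foot of the indexing dial, fixed to the bench, 150 x 120 x 22 mm; origin at the centre of its underside, straight under the wheel's vertical axis. Its x axis points away from the robot (give or take 0.2 rad of yaw)
- wheel_axis (a point): point on the wheel's axis, level with the wheel's top face (60 mm over the bench). Hidden under the wheel: an index plate, top 44 mm over the bench, with 3 sharp-edged holes 11.5 mm wide, 22 mm deep, 45 mm from the axis, one per post (wheel at about -0.5, 0, +0.5 rad). All are off together by up to 0.18 rad (8.1 mm) either way from the pointer facing a post squarely: to be felt
- handwheel (a joint): angle of the wheel in rad, counterclockwise from above is positive; 0 when the pointer lies along the x axis of dial_base; range -1.0 to 1.6; friction of about 0.12 N m keeps it where it is left. The wheel: black with a solid web, 150 mm across, 12 mm thick, underside 48 mm and top face 60 mm over the bench, 4 mm above the index plate
- pointer_tip (a point): outer tip of the short steel pointer on the far rim of the wheel, 92 mm from the axis, 54 mm over the bench
- crank_handle (a point): centre of the top of the wheel's upright round black crank handle, 16 mm thick and 34 mm high above the wheel's top face, 60 mm from the axis, a quarter turn counterclockwise from the pointer (a quarter turn clockwise from the pin hole); rigid with the wheel, so a gripper that keeps its yaw slides round it
- wheel_hole (a point): centre of the upper mouth (on the wheel's top face) of the vertical pin hole through the wheel's aluminium boss plate (40 x 70 mm), 11.2 mm wide with a 1.5 mm chamfer, 45 mm from the axis, opposite the pointer
- tall_post: the tall mark post: upright steel rod 10 mm thick, 115 mm high on a 26 mm round foot, fixed behind the dial 108 mm from the wheel's axis, at one of three places (-0.5, 0 or +0.5 rad about the axis from dial_base's x axis). Pointer facing it: about 16 mm from tip to rod centre. Origin at the centre of its underside
- short_post_1: a short mark post, the same rod but 75 mm high, at another of the three places; origin at the centre of its underside
- short_post_2: the other short mark post, 75 mm high; origin at the centre of its underside
- index_pin: loose steel index pin standing upright in its block, foot 4 mm over the bench: shank 10 mm thick, 34 mm long, foot with a 0.5 mm chamfer; round head 24 mm thick, 30 mm high. Origin at the centre of the foot, z up through the head. With its foot on the index plate the head's underside is 18 mm above the wheel; home, it lies on the wheel's top face. About 80 g
- pin_collar (a point): centre of the underside of the pin's head, 34 mm above the foot
- pin_stand: fixed aluminium parking block of the pin, 46 x 46 x 28 mm, with a vertical hole 12 mm wide and 24 mm deep; origin at the centre of its underside
- lens_tube: bystander: black lens tube 32 mm across, 52 mm high, standing on the bench; to be left alone
- beam_block: bystander: loose black block 50 x 35 x 30 mm; to be left alone
- tape_roll: bystander: roll of tape, 58 mm across, 19 mm high; to be left alone
- spare_post: bystander: plain steel post 13 mm thick, 51 mm high, standing loose; to be left alone
Not all that is in view belongs to the job. What is shaped like the index_pin but green or yellow is not meant.

How it is judged:
On the way, in this order (a step that is already met when the one before it is completed fails the run):
1. the pointer has been brought to the tall mark post (horizontal distance between pointer_tip and tall_post below 0.028 m), for 0.1 s.
2. the pin is home through the wheel in the index plate (distance between pin_collar and wheel_hole below 0.005 m), for 0.1 s.
At the end, for the whole second after the job is handed in: The pointer tip stands at the tall post (tip within 28 mm of the rod's centre; about 16 mm when square), and the pin stands upright (within 0.14 rad) and still through the wheel into the index plate, the underside of its head within 4 mm of the mouth of the wheel's hole, released (horizontal distance between pointer_tip and tall_post below 0.028 m and distance between pin_collar and wheel_hole below 0.004 m and angle between index_pin's own z axis and vertical below 0.14 rad and linear speed of index_pin below 0.01 m/s and not (contact force between the fingers and index_pin above 0.1 N)); the robot touches nothing.
It fails at once if the pin is forced: it bears on the dial or its wheel with more than 25 N (contact force between index_pin and dial_base above 25 N).
It fails at once if a bystander is moved more than 25 mm (distance of any of lens_tube, beam_block, tape_roll, spare_post from where it was at the start of the episode above 0.025 m).
It also fails if it takes over 72 s, if anything falls off the work surface, if the arm or the gripper's body presses on something with over 40 N, if the wrist force passes 120 N, or if a joint passes its speed limit or range.

## Working session

There is one attempt and no reset: what is moved stays moved. The work goes in short steps, Python scripts to look and compute and a tool call to move; the robot and the scene stay as the last step left them, time stands still between calls to the robot, and variables do not carry over. Pictures are saved under pics/ and viewed, at most 10 in all, crops included, and the job is handed in when it is done.

Besides the shell and the picture viewer there is one more tool, called after "Emit:" as a command line: name --argument value ..., lists and objects as JSON in quotes. send_rows: Moves the arm, as the interface text tells. Its arguments: {"type":"object","properties":{"xyz":{"type":"array"},"delta_rot":{"type":"array"},"gripper":{"type":"number"},"force":{"type":"number"}},"required":["xyz","delta_rot"]}

```bash
mkdir -p pics
cat > h.py <<'E'
import numpy as np, cv2
from rig import readout, viewer, order, manip
def snap(n,f):
    d=viewer.get_image(n); np.savez(f'pics/{f}.npz',**d); cv2.imwrite(f'pics/{f}.png',d['color'][:,:,::-1]); return d
def ld(f): return dict(np.load(f'pics/{f}.npz'))
def ray(d,u,v):
    K=d['K'];T=np.linalg.inv(d['camera_from_world'])
    r=np.array([(u-K[0,2])/K[0,0],-(v-K[1,2])/K[1,1],-1.]); return T[:3,3],T[:3,:3]@r
def atz(d,u,v,z):
    o,r=ray(d,u,v); return o+r*(z-o[2])/r[2]
def dep(d,u,v):
    o,r=ray(d,u,v); return o+r*float(d['depth'][int(round(v)),int(round(u))])
def proj(d,p):
    c=d['camera_from_world']@np.r_[p,1.]; q=d['K']@np.array([c[0],-c[1],-c[2]]); return q[:2]/q[2]
E
python3 - <<'E'
from h import *
for n in('top','side'):
    d=snap(n,n+'0'); print(d['K'],np.linalg.inv(d['camera_from_world'])[:3].round(3))
print(readout.get_state(), manip.hold_point_z)
E
```

```text
[[614.07595394   0.         319.13351397]
 [  0.         614.07595394 245.94170814]
 [  0.           0.           1.        ]] [[-0.01   0.985 -0.174  0.318]
 [-1.    -0.011 -0.007  0.124]
 [-0.009  0.174  0.985  1.194]]
[[474.61828078   0.         325.76243384]
 [  0.         474.61828078 240.22164132]
 [  0.           0.           1.        ]] [[ 0.926  0.155 -0.343  0.196]
 [-0.377  0.375 -0.847 -0.68 ]
 [-0.002  0.914  0.406  0.486]]
{'clock': 0.1, 'qpos': array([ 1.21798540e+00,  2.76522950e-01,  1.50599850e+00, -1.39071080e-05,
        1.36074675e+00, -1.21001065e-01]), 'qd': array([-0.00072215, -0.00190556, -0.00154354,  0.00060527,  0.00034159,
       -0.00062306]), 'effort': array([ 6.11246742e-04, -4.17709279e+01, -2.46401292e+01, -2.57189968e-04,
        5.93963792e-03,  2.20235179e-06]), 'position': array([0.13194218, 0.55915948, 0.23053446]), 'ee_rot': array([-1.90013630e-04,  1.15644108e-01,  9.93290360e-01, -8.15973345e-04]), 'contact_force': array([-0.09247524,  0.26513514, -0.38320129]), 'moment': array([ 0.00207322, -0.00267183,  0.00180718]), 'gripper_force': 0.0, 'width': 0.08520866367899856} 0.0187
```

View pics/top0.png

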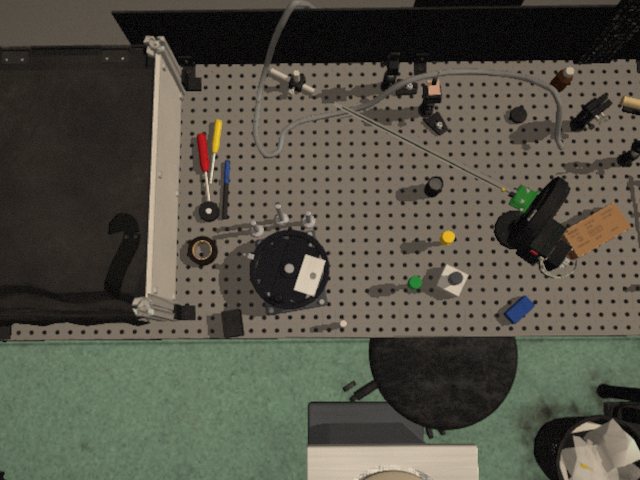

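View pics/side0.png

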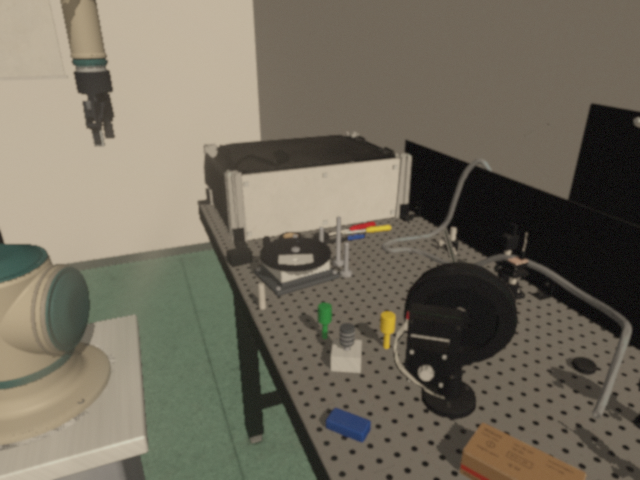

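Run:
```python
from h import *
d=ld('top0');c=d['color'][:,:,::-1]
a=cv2.resize(c[195:325,235:345],None,fx=4.5,fy=4.5,interpolation=cv2.INTER_CUBIC)
s=ld('side0')['color'][:,:,::-1]
b=cv2.resize(s[205:300,240:360],None,fx=4.5,fy=4.5,interpolation=cv2.INTER_CUBIC)
cv2.imwrite('pics/c1.png',a);cv2.imwrite('pics/c2.png',b);print(a.shape,b.shape)
print(atz(d,289,268,.06), atz(d,456,278,.068),atz(d,343,323,0.05))
```

```text
(585, 495, 3) (428, 540, 3)
[0.47749869 0.18905322 0.06      ] [ 0.45446014 -0.11890944  0.068     ] [0.37516618 0.08981269 0.05      ]
```

View pics/c1.png

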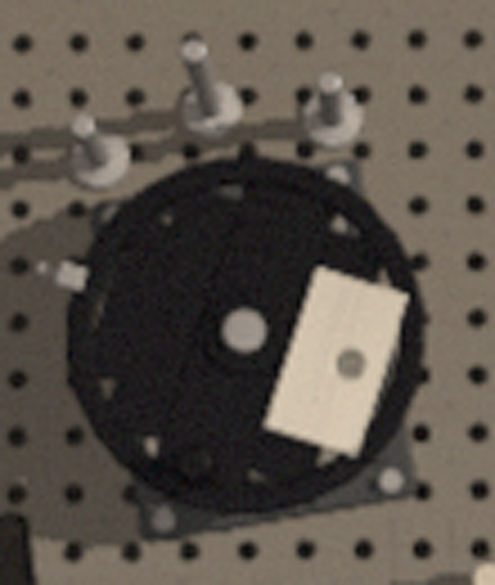

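View pics/c2.png

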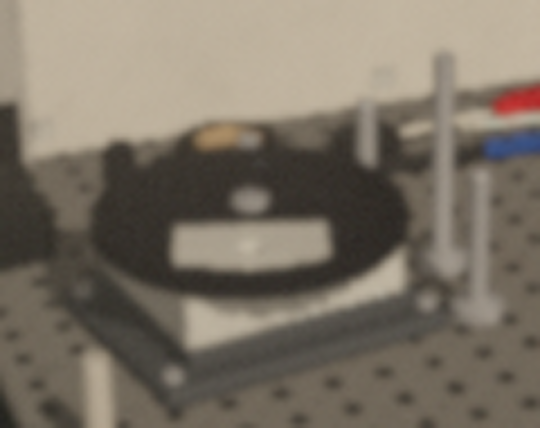

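Run:
```python
from h import *
d=ld('top0');f=lambda x,y,z:atz(d,235+x/4.5,195+y/4.5,z)
ax=f(244,330,.062);P=dict(ax=ax,tall=f(195,50,.115),tallfoot=f(211,110,.004),s1=f(331,83,.075),s2=f(84,127,.075),tip=f(42,268,.054),hole=f(351,364,.06),handle=f(195,460,.094))
for k,p in P.items():
    v=(p-ax)[:2];print(k,p.round(4),np.hypot(*v).round(4),np.arctan2(v[1],v[0]).round(3))
s=ld('side0');print(atz(s,266.2,238.3,.094), proj(s,ax),'hub seen',240+250/4.5,205+200/4.5, 'hole side',atz(s,240+249/4.5,205+246/4.5,.06))
# pin head in both
m=d['depth'][255:300,432:475]; 
for n in('top','side'): print(n)
pts=[]
for v in range(262,298):
    for u in range(436,472):
        pts.append(np.r_[dep(d,u,v),u,v])
pts=np.array(pts);t=pts[(pts[:,2]>.06)&(pts[:,2]<.075)];print('pin top depth',t.mean(0),len(t),np.ptp(t[:,:2],axis=0))
t=pts[(pts[:,2]>.022)&(pts[:,2]<.034)];print('stand',t.mean(0),cv2.minAreaRect((t[:,:2]*1000).astype(np.float32)))
for (u,v) in [(415,283),(447,238),(433,187),(232,323),(343,323),(202,250)]: print(u,v,dep(d,u,v))
pts=np.array([dep(d,u,v) for v in range(285,310) for u in range(262,300)]);t=pts[(pts[:,2]>.08)&(pts[:,2]<.105)];print('handle depth',t.mean(0),len(t))
```

```text
ax [0.4766 0.1885 0.062 ] 0.0 0.0
tall [0.5827 0.205  0.115 ] 0.1074 0.154
tallfoot [0.5827 0.2063 0.004 ] 0.1076 0.166
s1 [0.5778 0.1515 0.075 ] 0.1078 -0.35
s2 [0.5603 0.254  0.075 ] 0.1063 0.664
tip [0.5048 0.2735 0.054 ] 0.0895 1.25
hole [0.4622 0.1444 0.06  ] 0.0464 -1.886
handle [0.42   0.2063 0.094 ] 0.0593 2.837
[0.41824906 0.19336784 0.094     ] [294.37015295 248.76908713] hub seen 295.55555555555554 249.44444444444446 hole side [0.46295794 0.1422951  0.06      ]
top
side
pin top depth [ 4.56170363e-01 -1.19445264e-01  6.78677870e-02  4.56234043e+02
  2.77085106e+02] 141 [0.02286604 0.02370607]
stand [ 4.55066965e-01 -1.17810221e-01  2.82746609e-02  4.51025172e+02
  2.80270023e+02] ((456.9342956542969, -120.59596252441406), (46.72898864746094, 48.017913818359375), 61.74930953979492)
415 283 [ 0.44671119 -0.04412089  0.06189431]
447 238 [ 0.52901252 -0.10521877  0.07087866]
433 187 [ 0.63465834 -0.08839206  0.04359236]
232 323 [0.37813732 0.29800839 0.03243306]
343 323 [0.37523017 0.08977455 0.04872159]
202 250 [ 0.52406496  0.36481866 -0.00217663]
handle depth [0.42022294 0.20681795 0.09339068] 64
```

Run:
```python
from h import *
d=ld('top0');s=ld('side0')
a=cv2.resize(d['color'][255:300,425:475,::-1],None,fx=8,fy=8,interpolation=cv2.INTER_CUBIC)
b=cv2.resize(s['color'][315:375,320:370,::-1],None,fx=7,fy=6,interpolation=cv2.INTER_CUBIC)
cv2.imwrite('pics/c3.png',np.hstack([a,b]));print(a.shape,b.shape)
```

```text
(360, 400, 3) (360, 350, 3)
```

View pics/c3.png

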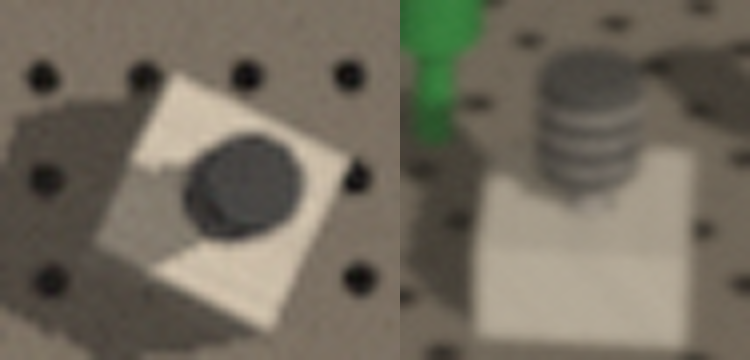

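Emit:
send_rows --xyz '[[0.015, -0.03, 0], [0.015, -0.03, 0], [0.015, -0.03, 0], [0.015, -0.03, 0], [0.015, -0.03, 0], [0.015, -0.03, 0], [0.015, -0.03, 0], [0.024, -0.02, 0], [0.04, -0.03, -0.01], [0.04, -0.03, -0.02], [0.04, -0.03, -0.02], [0.039, -0.0325, -0.02]]' --delta_rot '[[0, 0, 0], [0, 0, 0], [0, 0, 0], [0, 0, 0], [0, 0, 0], [0, 0, 0], [0, 0, 0], [0, 0, 0], [0, 0, 0], [0, 0, 0], [0, 0, 0], [0, 0, 0]]' --gripper 0.045 --force 30

```text
clock: 1.3
position: [0.4116, 0.2134, 0.1654]
ee_rot: [0.0, 0.116, 0.993, 0.0]
contact_force: [0.5, 0.5, -0.1]
width: 0.0451
gripper_force: 0.0
```

Emit:
send_rows --xyz '[[0, 0, 0], [0, 0, -0.02], [0, 0, -0.03], [0, 0, -0.03], [0, 0, -0.01], [0, 0, 0]]' --delta_rot '[[0, 0, 0], [0, 0, 0], [0, 0, 0], [0, 0, 0], [0, 0, 0], [0, 0, 0]]'

```text
clock: 1.9
position: [0.4088, 0.2147, 0.075]
ee_rot: [-0.002, 0.115, 0.993, -0.001]
contact_force: [-0.1, 0.1, -0.7]
width: 0.0446
gripper_force: 0.0
```

Emit:
send_rows --xyz '[[0.011, -0.008, -0.005], [0, 0, 0]]' --delta_rot '[[0, 0, 0], [0, 0, 0]]'

```text
clock: 2.1
position: [0.424, 0.2066, 0.072]
ee_rot: [0.002, 0.116, 0.993, 0.001]
contact_force: [-1.1, 0.5, -0.4]
width: 0.0448
gripper_force: 0.0
```

Emit:
send_rows --xyz '[[0, 0, 0], [0, 0, 0], [0, 0, 0], [0, 0, 0]]' --delta_rot '[[0, 0, 0], [0, 0, 0], [0, 0, 0], [0, 0, 0]]' --gripper 0.01

```text
clock: 2.5
position: [0.4218, 0.2067, 0.0718]
ee_rot: [0.001, 0.116, 0.993, 0.0]
contact_force: [0.6, -2.2, 6.3]
width: 0.0152
gripper_force: 29.6
```

Run:
```python
import numpy as np
c=np.array([.4766,.1885]);a=np.linspace(2.837,1.728,25)
p=c+.06*np.c_[np.cos(a),np.sin(a)]
print(p[0],p[-1]);print((np.diff(p,axis=0)*1e4).round().tolist())
```

```text
[0.41936185 0.20649428] [0.46720658 0.24776014]
[[9.0, 26.0], [10.0, 26.0], [11.0, 25.0], [12.0, 25.0], [14.0, 24.0], [15.0, 24.0], [16.0, 23.0], [17.0, 22.0], [18.0, 21.0], [19.0, 20.0], [20.0, 20.0], [21.0, 19.0], [21.0, 18.0], [22.0, 17.0], [23.0, 16.0], [24.0, 14.0], [24.0, 13.0], [25.0, 12.0], [25.0, 11.0], [26.0, 10.0], [26.0, 9.0], [27.0, 7.0], [27.0, 6.0], [27.0, 5.0]]
```

Emit:
send_rows --xyz '[[0.0019, 0.0052, 0], [0.0023, 0.005, 0], [0.0029, 0.0048, 0], [0.0033, 0.0045, 0], [0.0037, 0.0041, 0], [0.0041, 0.0039, 0], [0.0043, 0.0035, 0], [0.0047, 0.003, 0], [0.0049, 0.0025, 0], [0.0051, 0.0021, 0], [0.0053, 0.0016, 0], [0.0054, 0.0011, 0]]' --delta_rot '[[0, 0, 0], [0, 0, 0], [0, 0, 0], [0, 0, 0], [0, 0, 0], [0, 0, 0], [0, 0, 0], [0, 0, 0], [0, 0, 0], [0, 0, 0], [0, 0, 0], [0, 0, 0]]'

```text
clock: 3.7
position: [0.4659, 0.2465, 0.0711]
ee_rot: [-0.003, 0.116, 0.993, -0.002]
contact_force: [-6.6, -5.2, 8.9]
width: 0.0147
gripper_force: 30.8
```

Emit:
send_rows --xyz '[[0, 0, 0], [0, 0, 0]]' --delta_rot '[[0, 0, 0], [0, 0, 0]]'

```text
clock: 3.9
position: [0.4673, 0.2467, 0.0711]
ee_rot: [-0.002, 0.116, 0.993, -0.001]
contact_force: [-3.1, -4.4, 6.1]
width: 0.0149
gripper_force: 30.5
```

Emit:
send_rows --xyz '[[0, 0, 0], [0, 0, 0], [0, 0, 0.03], [0, 0, 0.04], [0, 0, 0.04], [-0.03, -0.03, 0.02], [-0.04, -0.04, 0], [-0.04, -0.04, 0], [-0.03, -0.04, 0], [0, -0.04, 0], [0.02, -0.04, 0], [0.02, -0.04, 0]]' --delta_rot '[[0, 0, 0], [0, 0, 0], [0, 0, 0], [0, 0, 0], [0, 0, 0], [0, 0, 0], [0, 0, 4], [0, 0, 4], [0, 0, 4], [0, 0, 4], [0, 0, 4], [0, 0, 2]]' --gripper 0.05

```text
clock: 5.1
position: [0.3786, -0.0138, 0.2016]
ee_rot: [0.001, -0.077, 0.997, 0.0]
contact_force: [1.9, 0.5, 1.0]
width: 0.0504
gripper_force: 0.0
```

Run:
```python
from h import *
print(readout.get_state()['position'])
d=snap('top','top1')
cv2.imwrite('pics/c4.png',cv2.resize(d['color'][195:325,235:345,::-1],None,fx=4.5,fy=4.5,interpolation=cv2.INTER_CUBIC))
```

```text
[ 0.37861427 -0.01380622  0.2016154 ]
```

View pics/c4.png

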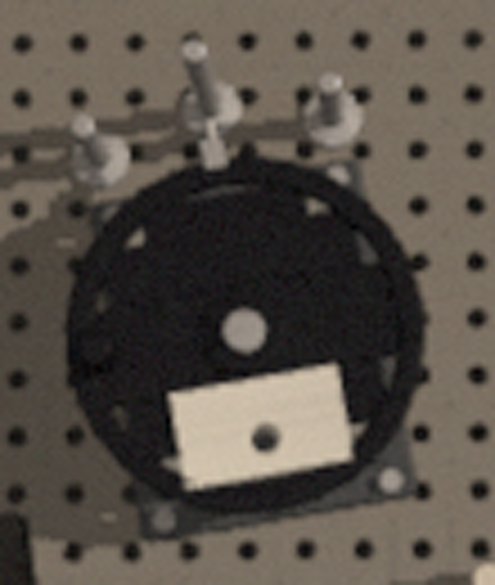

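Run:
```python
from h import *
d=ld('top1');f=lambda x,y,z:atz(d,235+x/4.5,195+y/4.5,z)
c=d['depth'];a=f(244,330,.062)
h=f(265,437,.06);print('hole',h,np.hypot(*(h-a)[:2]),np.arctan2(*(a-h)[1::-1]))
t=f(212,122,.054);print('tip',t,np.hypot(*(t-a)[:2]),np.arctan2(*(t-a)[1::-1]))
d=ld('top0');print('pin',atz(d,425+247/8,255+187/8,.068))
s=ld('side0');print('pin side',atz(s,320+590/7-400/7,315+78/6,.068), dep(s,347,328))
print('side of top point',proj(s,[.456,-.1195,.068]))
print('hole sideproj bias', proj(s,[.456,-.1195,.028]))
```

```text
hole [0.43236623 0.18004595 0.06      ] 0.04502629435160519 0.1894532187642205
tip [0.566416   0.20239589 0.054     ] 0.09089367399333462 0.15319995323498414
pin [ 0.45376844 -0.11864631  0.068     ]
pin side [ 0.45519142 -0.12722366  0.068     ] [ 0.45587141 -0.12525621  0.06657568]
side of top point [345.54560935 325.22722008]
hole sideproj bias [345.17896584 346.53503269]
```

Emit:
send_rows --xyz '[[0.015, -0.02, 0], [0.02, -0.03, 0], [0.02, -0.03, -0.01], [0.015, -0.02, -0.02], [0.006, -0.0067, -0.02], [0, 0, -0.02], [0, 0, -0.01], [0, 0, 0]]' --delta_rot '[[0, 0, 0], [0, 0, 0], [0, 0, 0], [0, 0, 0], [0, 0, 0], [0, 0, 0], [0, 0, 0], [0, 0, 0]]' --gripper 0.045

```text
clock: 5.95
position: [0.4535, -0.1186, 0.1197]
ee_rot: [-0.001, -0.076, 0.997, 0.001]
contact_force: [-1.0, 0.6, -0.3]
width: 0.045
gripper_force: 0.0
```

Run:
```python
from h import *
print(readout.get_state()['position'])
```

```text
[ 0.45352048 -0.11857349  0.11971184]
```

Now down to TCP z 0.041 and grip.

Emit:
send_rows --xyz '[[0.001, -0.001, -0.02], [0, 0, -0.025], [0, 0, -0.02], [0, 0, -0.01], [0, 0, -0.004], [0, 0, 0], [0, 0, 0]]' --delta_rot '[[0, 0, 0], [0, 0, 0], [0, 0, 0], [0, 0, 0], [0, 0, 0], [0, 0, 0], [0, 0, 0]]'

```text
clock: 6.65
position: [0.4564, -0.1206, 0.043]
ee_rot: [0.001, -0.076, 0.997, -0.0]
contact_force: [0.8, -0.6, 0.5]
width: 0.0452
gripper_force: 0.0
```

Emit:
send_rows --xyz '[[0, 0, 0], [0, 0, 0], [0, 0, 0], [0, 0, 0], [0, 0, 0]]' --delta_rot '[[0, 0, 0], [0, 0, 0], [0, 0, 0], [0, 0, 0], [0, 0, 0]]' --gripper 0.015 --force 40

```text
clock: 7.15
position: [0.4562, -0.1207, 0.043]
ee_rot: [0.001, -0.076, 0.997, -0.0]
contact_force: [-0.0, 0.7, 6.4]
width: 0.0228
gripper_force: 39.2
```

Emit:
send_rows --xyz '[[0, 0, 0.005], [0, 0, 0.025], [0, 0, 0.04], [0, 0, 0.03], [0, 0.02, 0], [-0.002, 0.03, 0], [-0.003, 0.03, 0], [-0.003, 0.03, 0], [-0.003, 0.03, 0], [-0.003, 0.03, 0], [-0.003, 0.03, 0], [-0.003, 0.03, 0]]' --delta_rot '[[0, 0, 0], [0, 0, 0], [0, 0, 0], [0, 0, 0], [0, 0, 0], [0, 0, 0], [0, 0, 0], [0, 0, 0], [0, 0, 0], [0, 0, 0], [0, 0, 0], [0, 0, 0]]'

```text
clock: 8.35
position: [0.4349, 0.1108, 0.1421]
ee_rot: [-0.0, -0.076, 0.997, 0.0]
contact_force: [0.8, 0.5, -0.9]
width: 0.0228
gripper_force: 39.9
```

Emit:
send_rows --xyz '[[-0.003, 0.03, 0], [0, 0.025, -0.01], [0, 0.015, -0.015], [0, 0, -0.01], [0, 0, 0]]' --delta_rot '[[0, 0, 0], [0, 0, 0], [0, 0, 0], [0, 0, 0], [0, 0, 0]]'

```text
clock: 8.85
position: [0.4309, 0.1791, 0.1056]
ee_rot: [-0.002, -0.077, 0.997, -0.001]
contact_force: [-1.4, -0.3, -0.4]
width: 0.0229
gripper_force: 39.9
```

Run:
```python
from h import *
st=readout.get_state();print(st['position'],st['ee_rot'],st['contact_force'],st['width'])
d=snap('side','side1'); snap('top','top2')
b=cv2.resize(d['color'][190:290,240:340,::-1],None,fx=5.9,fy=5.9,interpolation=cv2.INTER_CUBIC)
cv2.imwrite('pics/c5.png',b);print(b.shape, (proj(d,[.4324,.18,.06])-[240,190])*5.9)
```

```text
[0.43093591 0.17907724 0.1056365 ] [-2.00891979e-03 -7.65570011e-02  9.97063014e-01 -5.79149712e-04] [-1.36644609 -0.32025707 -0.38797785] 0.022921705794181138
(590, 590, 3) [209.17652517 381.7004823 ]
```

View pics/c5.png

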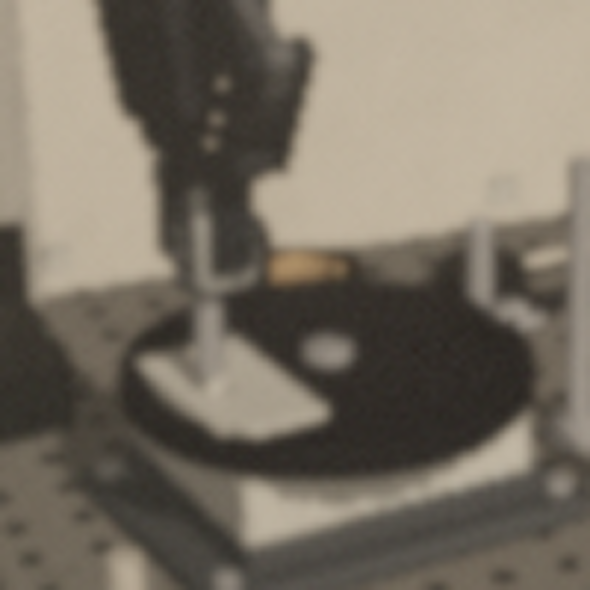

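Emit:
send_rows --xyz '[[0.0013, 0.0009, 0], [0, 0, -0.003], [0, 0, -0.002], [0, 0, -0.001], [0, 0, -0.001], [0, 0, 0]]' --delta_rot '[[0, 0, 0], [0, 0, 0], [0, 0, 0], [0, 0, 0], [0, 0, 0], [0, 0, 0]]'

```text
clock: 9.55
position: [0.4337, 0.1805, 0.0999]
ee_rot: [-0.0, -0.076, 0.997, 0.0]
contact_force: [-0.7, -0.2, -1.1]
width: 0.0228
gripper_force: 40.0
```

Emit:
send_rows --xyz '[[0, 0, -0.001], [0, 0, -0.001], [0, 0, 0]]' --delta_rot '[[0, 0, 0], [0, 0, 0], [0, 0, 0]]'

```text
clock: 9.85
position: [0.4336, 0.1805, 0.0979]
ee_rot: [-0.0, -0.076, 0.997, 0.0]
contact_force: [-0.3, 0.1, -1.4]
width: 0.0226
gripper_force: 40.0
```

Emit:
send_rows --xyz '[[0, 0, -0.001], [0, 0, -0.001], [0, 0, 0]]' --delta_rot '[[0, 0, 0], [0, 0, 0], [0, 0, 0]]'

```text
clock: 10.15
position: [0.4336, 0.1805, 0.0959]
ee_rot: [-0.0, -0.076, 0.997, 0.0]
contact_force: [-0.4, 0.6, -1.0]
width: 0.0227
gripper_force: 40.0
```

Emit:
send_rows --xyz '[[0, 0, -0.001], [0, 0, -0.001], [0, 0, 0]]' --delta_rot '[[0, 0, 0], [0, 0, 0], [0, 0, 0]]'

```text
clock: 10.45
position: [0.4336, 0.1805, 0.0939]
ee_rot: [-0.0, -0.076, 0.997, 0.0]
contact_force: [-0.8, 1.0, -1.6]
width: 0.0225
gripper_force: 40.0
```

Emit:
send_rows --xyz '[[0, 0, -0.002], [0, 0, -0.002], [0, 0, -0.002], [0, 0, 0]]' --delta_rot '[[0, 0, 0], [0, 0, 0], [0, 0, 0], [0, 0, 0]]'

```text
clock: 10.85
position: [0.4336, 0.1805, 0.0876]
ee_rot: [-0.0, -0.076, 0.997, -0.0]
contact_force: [-1.1, -0.5, -2.0]
width: 0.0227
gripper_force: 40.0
```

Emit:
send_rows --xyz '[[0, 0, -0.001], [0, 0, -0.001], [0, 0, -0.001], [0, 0, 0]]' --delta_rot '[[0, 0, 0], [0, 0, 0], [0, 0, 0], [0, 0, 0]]'

```text
clock: 11.25
position: [0.4337, 0.1805, 0.0849]
ee_rot: [-0.0, -0.076, 0.997, 0.0]
contact_force: [-0.5, -0.8, -1.6]
width: 0.0224
gripper_force: 40.0
```

Emit:
send_rows --xyz '[[0, 0, -0.001], [0, 0, -0.001], [0, 0, 0]]' --delta_rot '[[0, 0, 0], [0, 0, 0], [0, 0, 0]]'

```text
clock: 11.55
position: [0.4337, 0.1805, 0.0829]
ee_rot: [-0.0, -0.076, 0.997, 0.0]
contact_force: [-1.4, 0.2, -0.9]
width: 0.0226
gripper_force: 40.0
```

Emit:
send_rows --xyz '[[0, 0, -0.0005], [0, 0, -0.0005], [0, 0, 0]]' --delta_rot '[[0, 0, 0], [0, 0, 0], [0, 0, 0]]'

```text
clock: 11.85
position: [0.4337, 0.1807, 0.082]
ee_rot: [-0.0, -0.076, 0.997, 0.0]
contact_force: [-2.1, 0.8, -0.7]
width: 0.0225
gripper_force: 40.0
```

Emit:
send_rows --xyz '[[0, 0, -0.001], [0, 0, 0]]' --delta_rot '[[0, 0, 0], [0, 0, 0]]'

```text
clock: 12.05
position: [0.4337, 0.1807, 0.0809]
ee_rot: [-0.0, -0.076, 0.997, 0.0]
contact_force: [-2.8, 1.6, -0.4]
width: 0.0227
gripper_force: 40.0
```

Emit:
send_rows --xyz '[[0, 0, -0.0005], [0, 0, 0]]' --delta_rot '[[0, 0, 0], [0, 0, 0]]'

```text
clock: 12.25
position: [0.4337, 0.1807, 0.0805]
ee_rot: [-0.0, -0.076, 0.997, 0.0]
contact_force: [-3.0, 0.8, 0.2]
width: 0.0228
gripper_force: 40.0
```

Emit:
send_rows --xyz '[[-0.0007, 0, 0], [0, 0, -0.001], [0, 0, 0]]' --delta_rot '[[0, 0, 0], [0, 0, 0], [0, 0, 0]]'

```text
clock: 12.55
position: [0.4335, 0.1807, 0.0795]
ee_rot: [0.0, -0.076, 0.997, 0.0]
contact_force: [-0.3, 1.5, -1.3]
width: 0.0229
gripper_force: 39.9
```

Emit:
send_rows --xyz '[[0, 0, -0.001], [0, 0, 0]]' --delta_rot '[[0, 0, 0], [0, 0, 0]]'

```text
clock: 12.75
position: [0.4334, 0.1806, 0.0785]
ee_rot: [0.0, -0.076, 0.997, 0.0]
contact_force: [-1.0, 1.4, -1.3]
width: 0.0223
gripper_force: 39.9
```

Emit:
send_rows --xyz '[[0, 0, -0.001], [0, 0, -0.001], [0, 0, 0]]' --delta_rot '[[0, 0, 0], [0, 0, 0], [0, 0, 0]]'

```text
clock: 13.05
position: [0.4332, 0.1806, 0.0764]
ee_rot: [0.0, -0.076, 0.997, 0.0]
contact_force: [-0.9, 2.2, -0.4]
width: 0.0229
gripper_force: 39.9
```

Run:
```python
from h import *
d=snap('side','side2')
b=cv2.resize(d['color'][190:290,240:340,::-1],None,fx=5.9,fy=5.9,interpolation=cv2.INTER_CUBIC)
cv2.imwrite('pics/c6.png',b);print(readout.get_state()['contact_force'])
```

```text
[-0.75376823  1.18812893 -1.46631205]
```

View pics/c6.png

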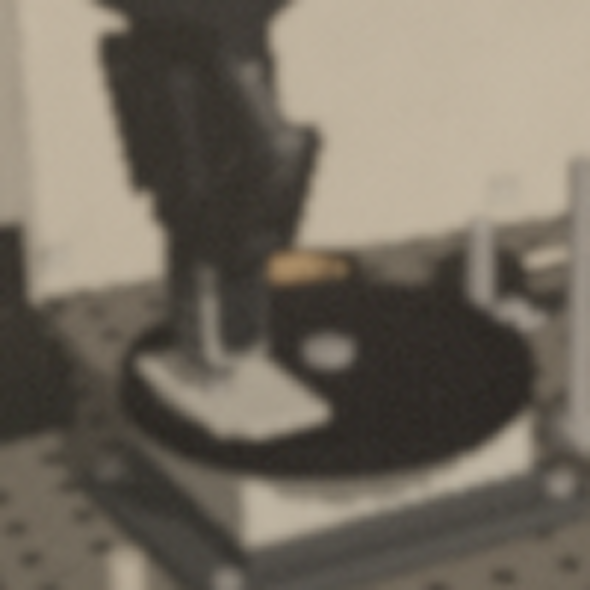

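Emit:
send_rows --xyz '[[0, 0, -0.001], [0, 0, -0.001], [0, 0, -0.001], [0, 0, 0]]' --delta_rot '[[0, 0, 0], [0, 0, 0], [0, 0, 0], [0, 0, 0]]'

```text
clock: 13.5
position: [0.4331, 0.1805, 0.0734]
ee_rot: [-0.0, -0.076, 0.997, 0.0]
contact_force: [-0.3, 1.0, -1.6]
width: 0.0228
gripper_force: 39.9
```

Emit:
send_rows --xyz '[[0, 0, -0.001], [0, 0, -0.001], [0, 0, 0]]' --delta_rot '[[0, 0, 0], [0, 0, 0], [0, 0, 0]]'

```text
clock: 13.8
position: [0.4331, 0.1805, 0.0714]
ee_rot: [-0.0, -0.076, 0.997, 0.0]
contact_force: [-0.9, 0.9, -1.3]
width: 0.0227
gripper_force: 39.9
```

Emit:
send_rows --xyz '[[0, 0, -0.001], [0, 0, -0.001], [0, 0, 0]]' --delta_rot '[[0, 0, 0], [0, 0, 0], [0, 0, 0]]'

```text
clock: 14.1
position: [0.4331, 0.1805, 0.0694]
ee_rot: [-0.0, -0.076, 0.997, 0.0]
contact_force: [-1.0, 1.7, -0.7]
width: 0.0223
gripper_force: 39.9
```

In the index hole already, it seems; keep on down until the head seats.

Emit:
send_rows --xyz '[[0, 0, -0.001], [0, 0, -0.001], [0, 0, 0]]' --delta_rot '[[0, 0, 0], [0, 0, 0], [0, 0, 0]]'

```text
clock: 14.4
position: [0.4331, 0.1805, 0.0674]
ee_rot: [-0.0, -0.076, 0.997, 0.0]
contact_force: [-1.1, 1.8, -1.1]
width: 0.0227
gripper_force: 39.9
```

Emit:
send_rows --xyz '[[0, 0, -0.001], [0, 0, 0]]' --delta_rot '[[0, 0, 0], [0, 0, 0]]'

```text
clock: 14.6
position: [0.4331, 0.1805, 0.0664]
ee_rot: [-0.0, -0.076, 0.997, 0.0]
contact_force: [-1.0, 0.9, -1.2]
width: 0.0227
gripper_force: 40.0
```

Emit:
send_rows --xyz '[[0, 0, -0.001], [0, 0, 0]]' --delta_rot '[[0, 0, 0], [0, 0, 0]]'

```text
clock: 14.8
position: [0.4331, 0.1805, 0.0655]
ee_rot: [-0.0, -0.076, 0.997, 0.0]
contact_force: [-1.4, 1.1, -1.1]
width: 0.0226
gripper_force: 40.0
```

Emit:
send_rows --xyz '[[0, 0, -0.0005], [0, 0, -0.0005], [0, 0, 0]]' --delta_rot '[[0, 0, 0], [0, 0, 0], [0, 0, 0]]'

```text
clock: 15.1
position: [0.4332, 0.1805, 0.065]
ee_rot: [0.0, -0.076, 0.997, 0.0]
contact_force: [-2.7, 1.3, 4.5]
width: 0.0227
gripper_force: 40.5
```

Emit:
send_rows --xyz '[[0, 0, -0.0005], [0, 0, 0]]' --delta_rot '[[0, 0, 0], [0, 0, 0]]'

```text
clock: 15.3
position: [0.4332, 0.1805, 0.065]
ee_rot: [0.0, -0.076, 0.997, 0.0]
contact_force: [-3.0, 0.1, 8.8]
width: 0.0229
gripper_force: 40.9
```

Emit:
send_rows --xyz '[[0, 0, 0.001], [0, 0, 0]]' --delta_rot '[[0, 0, 0], [0, 0, 0]]'

```text
clock: 15.5
position: [0.4331, 0.1805, 0.0651]
ee_rot: [0.0, -0.076, 0.997, 0.0]
contact_force: [-1.9, 1.4, 2.0]
width: 0.0228
gripper_force: 40.1
```

Emit:
send_rows --xyz '[[0, 0, 0], [0, 0, 0], [0, 0, 0], [0, 0, 0.02], [0, 0, 0.03], [0, 0, 0.04], [0, 0, 0.04], [-0.02, -0.04, 0.01], [-0.02, -0.04, 0], [-0.02, -0.04, 0], [0, -0.04, 0], [0, 0, 0]]' --delta_rot '[[0, 0, 0], [0, 0, 0], [0, 0, 0], [0, 0, 0], [0, 0, 0], [0, 0, 0], [0, 0, 0], [0, 0, 0], [0, 0, 0], [0, 0, 0], [0, 0, 0], [0, 0, 0]]' --gripper 0.045

```text
clock: 16.7
position: [0.3729, 0.0164, 0.2054]
ee_rot: [0.001, -0.073, 0.997, -0.002]
contact_force: [1.0, 0.3, -0.4]
width: 0.0451
gripper_force: 0.0
```

Run:
```python
from h import *
print(readout.get_state()['position'])
d=snap('top','top3');s=snap('side','side3')
p=np.array([dep(d,u,v) for v in range(270,305) for u in range(280,312)]);t=p[(p[:,2]>.075)&(p[:,2]<.12)];print('head top',t.mean(0),np.median(t[:,2]),len(t))
a=cv2.resize(d['color'][195:325,235:345,::-1],(396,468),interpolation=cv2.INTER_CUBIC)
b=cv2.resize(s['color'][190:308,240:340,::-1],(396,468),interpolation=cv2.INTER_CUBIC)
cv2.imwrite('pics/c7.png',np.hstack([a,b]))
```

```text
[0.37294964 0.01641658 0.20535589]
head top [0.43289293 0.1806059  0.08975688] 0.09061803686629899 147
```

View pics/c7.png

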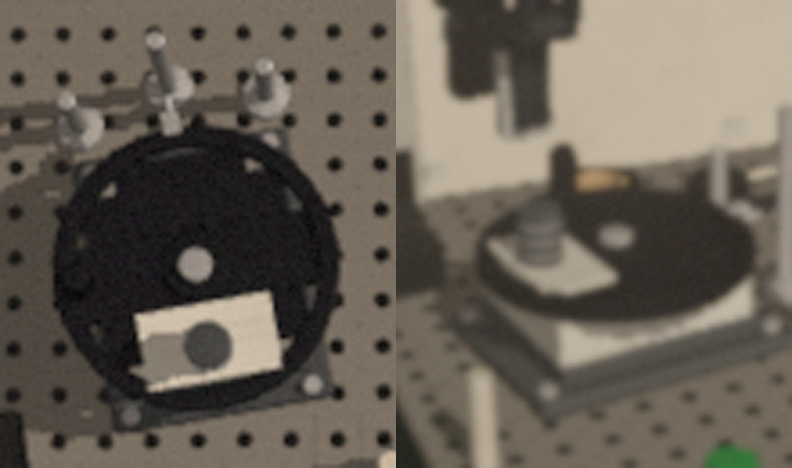

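The picture shows the pin head (top view ~(208,345)) flat on the boss plate, its top at 90 mm (60 + 30, so home). The pointer is at the tall post and the gripper is clear.

```bash
python3 -c "
from rig import order
print(order.sign_off())"
```

```text
the job is handed in; nothing more can be done
None
```

I turned the wheel so the pointer stands at the tall post, seated the index pin fully home (head top measured at 90 mm, as expected), released it, and handed the job in after about 17 s; the pin dropped in without a search, and no verdict was shown at hand-in.

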